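# Fetch an objective from the accessory drawer

### The arm

A 7-joint arm with a two-finger parallel gripper is mounted at the origin on the work surface. World frame = base frame: x ahead of the robot, y to its left, z up, the work surface at z = 0. Lengths are in m, angles in degrees, forces in N, time in s.
With the tool pointing down it reaches from about 0.425 to 0.875 m from the base axis. Payload 4.7 kg.
Tool frame: the origin (TCP) lies at the very end of the fingers, on their centre line; the grasp point (between the pads) lies env.tcp_to_grasp behind it (env.tcp_to_grasp is the distance from the TCP to the grasp point, in m); z points along the fingers, x is the direction in which the jaws open and shut, and the axes are right-handed (so a half turn about z gives the same grasp; the last joint's range is limited). The gripper opens to 87 mm and grips with 3 to 60 N. Pads are 19 mm wide; open, the fingers measure 117 mm over their backs; the gripper's body (75 mm by 190 mm) begins 51 mm behind the grasp point.
Start: joints at [65.896, 18.392, -4.016, 83.108, 1.295, 78.541, -3.26], TCP at [0.274, -0.59, 0.223] pointing down, gripper open.
Joint ranges: [-163.93, 163.93], [-17.29, 119.83], [-79.2, 71.16], [3.27, 140.29], [-89.18, 269.18], [5.43, 117.66], [-154.24, 154.24]. Speed limits (degrees/s): [147.25, 147.25, 180, 180, 180, 180, 180].

### API

Orientations are given as [roll, pitch, yaw] about the fixed x, y, z axes, in that order (R = Rz(yaw) Ry(pitch) Rx(roll)).
In Python, from cell import env gives the robot as it stands. The module is installed in compiled form; this text tells all that it offers.
- The arm moves only by the tool send_rows, never from a script. Its argument "steps" is a list of rows, each a list of 3 entries, a list of its own where there are three numbers: the shift along the tool's x, y, z in m, then the turn, a rotation vector about the tool's x, y, z in rad, then the finger opening in m, from 0 to 0.087. A call has exactly 5 rows; each row is the pose to reach, as a shift and turn from the pose commanded when the call began, along the tool's axes at that moment; what a row does not reach only later rows make up. A row lasts 1/12 s, in which the tool goes at most 41.7 mm and 7.16 degrees, less where a joint would pass 70% of its speed; a pose out of reach is approached as far as the arm can. A call with a gripper value outside its range is refused whole. The fingers move at their own pace and stop on an object; "grip_force" is the grip in N (left out, the last holds). Time passes only in rows, so rows that repeat a pose let the fingers close, or fill a call up. It gives the time, the measured TCP pose, the force and the opening at its end, in the units of the state.
- env.get_obs(): the state, without advancing time (a new reading comes with each control period).
- env.read_camera(name): name is "scene" or "top" or "wrist"; returns a dict with "pixels" (480x640x3 uint8, red, green, blue), "fx", "fy", "cx", "cy" (pixels), "position" and "rotation" of the camera in the world. Camera axes: x right, y up, looking along -z (the intrinsics and any distortion apply to the point x, -y, -z); pixel columns grow to the right and rows downward; lengths in m; the calibration is good to about 2 mm. A picture is of the moment at which its call begins. There is no depth.
- env.sign_off(): hands the job in, once; it reports no verdict.
The state is a dict: "time_s": time; "qpos": joint angles; "joint_velocities": joint speeds; "effort": joint torques, N m; "tool_pos": TCP position; "tool_rot": TCP orientation; "force": force on the tool from outside, world axes, zero at the start; "wrist_torque": the same for the moment, N m; "grip_width": finger opening in m.
Only numpy, scipy, OpenCV 4.12 (cv2) and the standard library are available. Lean on these libraries where they do the work, as an engineer would, in place of code of your own. Each camera call takes 0.05 s, during which the arm holds its last target.

### The job

Pull the drawer of the white steel cabinet right out to its stop, lift the tallest of the three objective cases out of its back row and set it down gently, standing upright, in the steel instrument tray on the bench; then slide the drawer fully home. Do not slam the drawer or tip the other two cases, which stay standing in the back row, and leave the slide box and the wash bottle where they are.

Things in the scene. Friction and masses are not known exactly. Their poses are not given: they have to be found in the camera images.
- cabinet_front (a point): Middle of the front edge of the cabinet's top, 148 mm above the bench; axes as the cabinet's, whose front faces its own -x. White steel bench-top cabinet with one deep drawer, 300 mm deep (x), 290 mm wide (y), 148 mm high, fixed on the bench. Shut, the outer face of the grey drawer front lies 15 mm from this point towards -x. A thin notebook lies far back on its top.
- drawer (a joint): How far the drawer is out, m: 0 = fully home, 0.160 = at its stop. It slides along the cabinet's -x with all that is in it and stays where it is left; about 3 N moves it slowly, more when fast (8 N per m/s). Starts home or up to 6 mm ajar.
- drawer_handle (a point): Middle of the drawer's steel bow handle, on its bar's axis. The bar is round, 10 mm thick, 128 mm long, level, parallel to the cabinet's y; a 10 mm leg at each end joins it to the drawer front. The axis is 45 mm in front of the drawer front (40 mm clear gap behind the bar, open above and below), 108 mm above the bench, 40 mm below the cabinet's top. Moves with the drawer.
- drawer_floor (a point): Point on the drawer's floor, 24 mm above the bench, mid back row, 126 mm behind the outer face of the drawer front; axes as the cabinet's; moves with the drawer. Three bays, 81 to 84 mm wide (y), 73 mm deep (x), centred at y = -84, 0, +84 mm; above the floor, partitions rise 36 mm, side walls 58, front panel 110. At the stop the row is all in the open. Two 36 mm high filter boxes in the front row.
- case_tall: The objective case to fetch: the tallest and slimmest of three upright round cases in the back row (any bay), 44 mm diameter, 94 mm high, clear plastic with a black base and a black cap (the top 30 mm), a metal lens inside; rigid, about 0.26 kg. Origin at the centre of its underside, z along its axis.
- case_mid: Another objective case, which stays: 52 mm diameter, 70 mm high, otherwise alike, upright in another back bay. Origin at the centre of its underside, z along its axis.
- case_short: Another objective case, which stays: 56 mm diameter, 58 mm high, otherwise alike, upright in another back bay. Origin at the centre of its underside, z along its axis.
- tray_floor (a point): Middle of the inner floor of the steel instrument tray, 4 mm above the bench. The tray is fixed, 160 mm (its x) by 120 mm (its y) outside, rim 18 mm above the bench, walls 4 mm thick; it stands to the left or right of the drawer's path.
- slide_box: White closed microscope-slide box, 140 x 85 x 34 mm, loose, lying flat on the other side of the drawer's path from the tray; stays. Origin at the centre of its underside.
- wash_bottle: White wash bottle, 64 mm diameter, 160 mm high with a thin bent spout, standing loose on the bench beside the cabinet; stays. Origin at the centre of its underside.
Mind the look-alikes: they are no part of the job. Of the things shaped like the part that bears tray_floor, the bare steel one is meant.

How it is judged:
By the outcome, as a careful person would: the job done as asked, in the order asked, and still so for the second after the job is handed in, with the robot touching nothing.
It also fails if it takes over 72 s, if anything falls off the work surface, if the arm or the gripper's body presses on something with over 40 N, if the wrist force passes 120 N, or if a joint passes its speed limit or range.

## Working session

There is one attempt and no reset: what is moved stays moved. The work goes in short steps, Python scripts to look and compute and a tool call to move; the robot and the scene stay as the last step left them, time stands still between calls to the robot, and variables do not carry over. Pictures are saved under pics/ and viewed, and the job is handed in when it is done.

Besides the shell and the picture viewer there is one more tool, called as name([rows], argument=value, ...), one row to a line, values as JSON. send_rows: Moves the arm, as the interface text tells. Its arguments: {"type":"object","properties":{"steps":{"type":"array"},"grip_force":{"type":"number"}},"required":["steps"]}

```bash
mkdir -p pics
cat > h.py <<'E'
import numpy as np, cv2, json
from cell import env
def snap(n,f):
    c=env.read_camera(n); cv2.imwrite(f'pics/{f}.png',c['pixels'][:,:,::-1])
    np.savez(f'pics/{f}.npz',**{k:v for k,v in c.items()}); return c
E
python3 - <<'E'
from h import *
for n in ['scene','top','wrist']:
    c=snap(n,n+'0'); print({k:(np.round(v,4).tolist() if k!='pixels' else 0) for k,v in c.items()})
print(env.get_obs(), env.tcp_to_grasp)
E
```

```text
{'pixels': 0, 'fx': 567.3224, 'fy': 567.3224, 'cx': 314.141, 'cy': 225.2199, 'position': [0.9866, -0.8284, 1.2212], 'rotation': [39.9597, -0.3752, 30.8689]}
{'pixels': 0, 'fx': 439.1699, 'fy': 439.1699, 'cx': 316.8165, 'cy': 237.93, 'position': [0.3336, -0.0387, 1.0081], 'rotation': [11.9762, -0.2882, -92.7735]}
{'pixels': 0, 'fx': 377.7983, 'fy': 377.7983, 'cx': 315.4625, 'cy': 234.384, 'position': [0.3407, -0.5584, 0.3845], 'rotation': [-15.6903, 0.1225, -65.0792]}
{'time_s': 0.15, 'qpos': array([65.89637281, 18.4283133 , -4.01444867, 83.16056111,  1.29559273,
       78.54056154, -3.2607099 ]), 'joint_velocities': array([-0.06861966, -0.1790161 , -0.0478791 , -0.21184583, -0.05046   ,
       -0.02006171,  0.0360592 ]), 'effort': array([ 3.09784282e-04, -4.91795647e+01, -4.04561525e-01, -3.12877715e+01,
       -6.40249439e-02,  4.04838519e-02,  1.39734170e-04]), 'tool_pos': array([ 0.27355328, -0.58916084,  0.22170881]), 'tool_rot': array([ 1.79993925e+02,  8.41887326e-02, -6.50885651e+01]), 'force': array([0.58843592, 0.53120262, 0.15307974]), 'wrist_torque': array([-0.00545947, -0.01844606,  0.0566782 ]), 'grip_width': 0.08693300189566493} 0.0187
```

View pics/scene0.png

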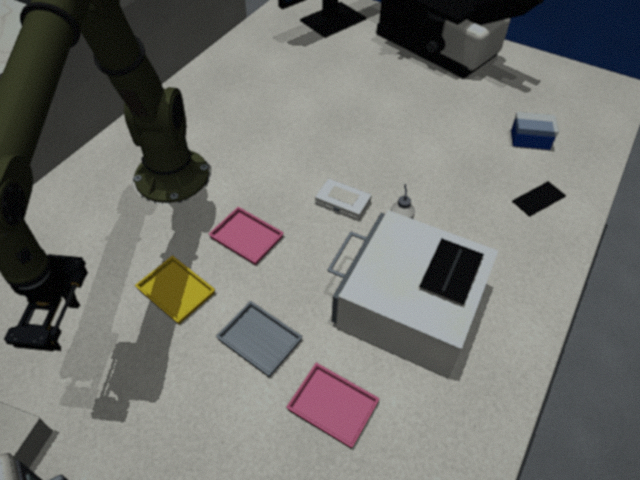

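View pics/top0.png

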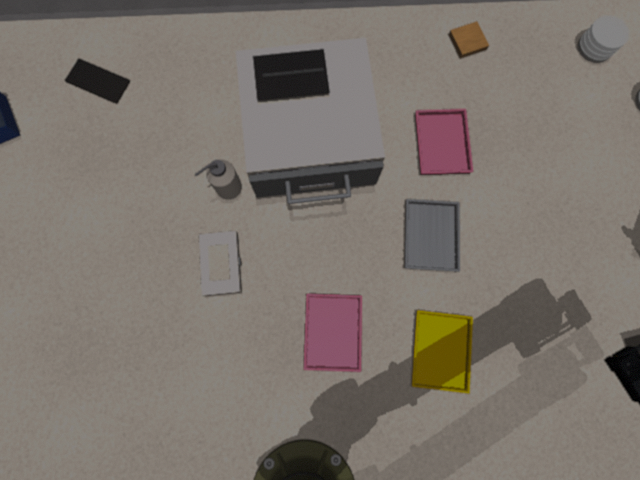

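View pics/wrist0.png

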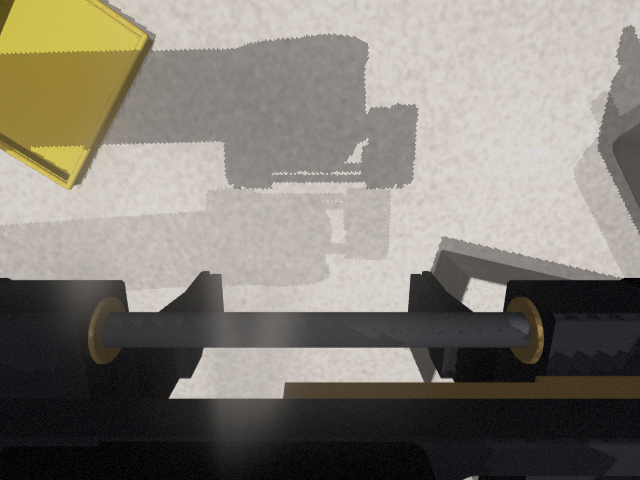

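The scene view shows four trays: pink (247,235), yellow (176,290), grey (260,338) and pink (333,405). In the top view the grey one is at (432,235), right of the drawer path. The grey tray is the bare steel one, so it's the one meant. Next I'll enlarge it and the handle.

Run:
```python
import cv2
a=cv2.imread('pics/top0.png');b=cv2.imread('pics/scene0.png')
cv2.imwrite('pics/ct.png',cv2.resize(a[120:280,230:480],(800,512),interpolation=cv2.INTER_CUBIC))
cv2.imwrite('pics/cs.png',cv2.resize(b[200:390,200:400],(600,570),interpolation=cv2.INTER_CUBIC))
```

```text
(no output)
```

View pics/ct.png

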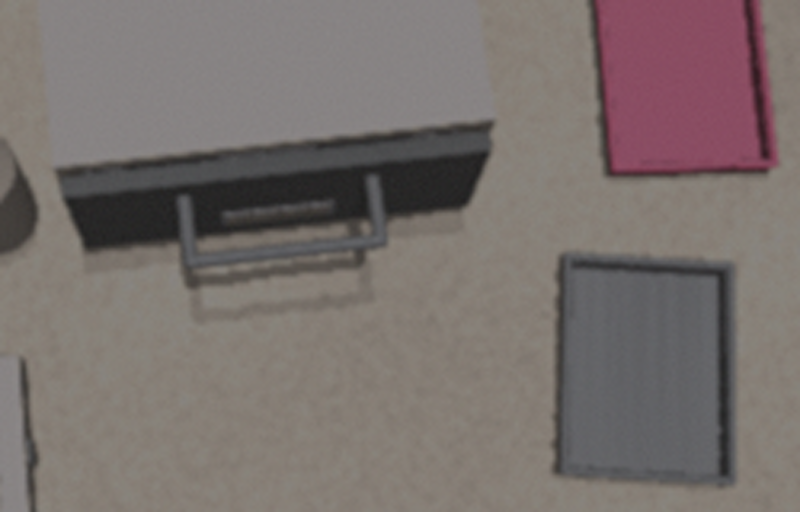

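View pics/cs.png

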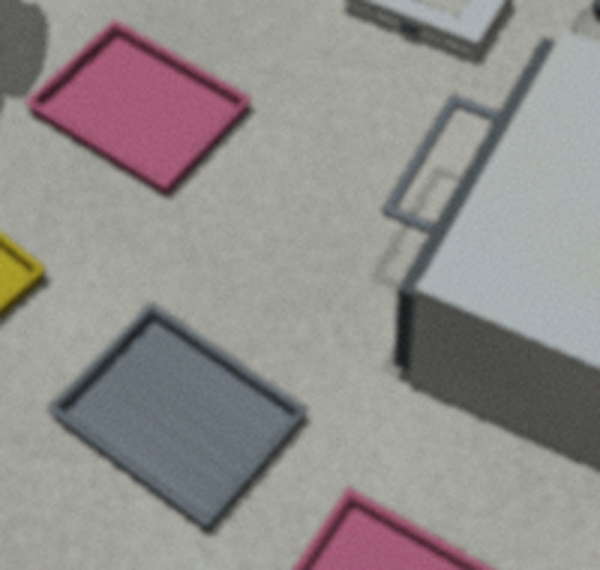

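```bash
cat >> h.py <<'E'
from scipy.spatial.transform import Rotation as R
from scipy.optimize import least_squares
def ray(c,uv):
    d=np.array([(uv[0]-c['cx'])/c['fx'],-(uv[1]-c['cy'])/c['fy'],-1.])
    M=R.from_euler('xyz',c['rotation'],degrees=True).as_matrix()
    return np.array(c['position']),M@(d/np.linalg.norm(d))
def tri(obs):
    A=0;b=0;P=[]
    for c,uv in obs:
        o,d=ray(c,uv);Q=np.eye(3)-np.outer(d,d);A=A+Q;b=b+Q@o;P.append((o,Q))
    x=np.linalg.solve(A,b); return x,[round(float(np.linalg.norm(Q@(x-o)))*1000,1) for o,Q in P]
def plane(c,uv,z):
    o,d=ray(c,uv); return o+d*(z-o[2])/d[2]
def load(f): 
    z=np.load(f'pics/{f}.npz'); return {k:z[k] for k in z}
def proj(c,p):
    M=R.from_euler('xyz',c['rotation'],degrees=True).as_matrix(); q=M.T@(np.array(p)-c['position'])
    return np.array([c['cx']+c['fx']*q[0]/-q[2],c['cy']-c['fy']*q[1]/-q[2]])
E
python3 - <<'E'
from h import *
t=load('top0');s=load('scene0')
T=lambda u,v:(t,(u/3.2+230,v/3.2+120)); S=lambda u,v:(s,(u/3+200,v/3+200))
for n,a,b in [('barR',(379,240),(390,209)),('barL',(191,259),(455,101)),('cabR',(492,122),(415,290)),('cabL',(57,168),(553,38)),
 ('t++',(563,255),(304,411)),('t+-',(733,263),(209,529)),('t--',(733,483),(54,409)),('t-+',(557,475),(150,307))]:
    x,r=tri([T(*a),S(*b)]);print(n,x.round(4),r)
E
```

```text
barR [ 0.6166 -0.1238  0.106 ] [1.6, 1.6]
barL [0.6086 0.0021 0.106 ] [0.8, 0.8]
cabR [ 0.682  -0.2002  0.1414] [0.6, 0.6]
cabL [0.6607 0.0828 0.1408] [3.0, 3.0]
t++ [ 0.6263 -0.2691  0.0124] [0.4, 0.4]
t+- [ 0.6158 -0.3927  0.0126] [1.6, 1.6]
t-- [ 0.4536 -0.3726  0.0143] [2.5, 2.5]
t-+ [ 0.464  -0.2508  0.0081] [0.3, 0.3]
```

```bash
cat >> h.py <<'E'
def go(p,yaw):
    o=env.get_obs(); r0=R.from_euler('xyz',o['tool_rot'],degrees=True)
    # aim with exactly-down tool
    r1=R.from_euler('xyz',[180,0,yaw],degrees=True)
    d=r0.inv().apply(np.array(p)-o['tool_pos']); w=(r0.inv()*r1).as_rotvec()
    print('t',round(o['time_s'],2),'pos',o['tool_pos'].round(4),'rot',o['tool_rot'].round(2),'F',o['force'].round(1),'g',round(o['grip_width'],4))
    print('shift',d.round(4).tolist(),'turn',w.round(4).tolist())
E
python3 - <<'E'
from h import *
go([.6115,-.062,.25],4.2)
E
```

```text
t 0.15 pos [ 0.2736 -0.5892  0.2217] rot [ 1.7999e+02  8.0000e-02 -6.5090e+01] F [0.6 0.5 0.2] g 0.0869
shift [-0.3358, -0.5286, -0.0279] turn [-0.0008, 0.0013, -1.2093]
```

send_rows([
  [[-0.336,-0.529,-0.028],[0,0,-1.209],0.036],
  [[-0.336,-0.529,-0.028],[0,0,-1.209],0.036],
  [[-0.336,-0.529,-0.028],[0,0,-1.209],0.036],
  [[-0.336,-0.529,-0.028],[0,0,-1.209],0.036],
  [[-0.336,-0.529,-0.028],[0,0,-1.209],0.036],
], grip_force=15)

```text
time_s: 0.57
tool_pos: [0.3867, -0.4124, 0.2317]
tool_rot: [180.0, 0.0, -28.9]
force: [-0.1, -0.4, 0.6]
grip_width: 0.0614
```

```bash
python3 -c "
from h import *
go([.6115,-.062,.25],4.2)"
```

```text
t 0.57 pos [ 0.3867 -0.4124  0.2317] rot [ 1.7999e+02  2.0000e-02 -2.8940e+01] F [-0.1 -0.4  0.6] g 0.0614
shift [0.0272, -0.4154, -0.0184] turn [0.0001, 0.0003, -0.5783]
```

send_rows([
  [[0.027,-0.415,-0.018],[0,0,-0.578],0.036],
  [[0.027,-0.415,-0.018],[0,0,-0.578],0.036],
  [[0.027,-0.415,-0.018],[0,0,-0.578],0.036],
  [[0.027,-0.415,-0.018],[0,0,-0.578],0.036],
  [[0.027,-0.415,-0.018],[0,0,-0.578],0.036],
])

```text
time_s: 0.98
tool_pos: [0.5, -0.238, 0.2409]
tool_rot: [180.0, 0.0, 4.2]
force: [0.8, 0.7, 0.0]
grip_width: 0.0375
```

```bash
python3 -c "
from h import *
go([.6115,-.062,.25],4.2)"
```

```text
t 0.98 pos [ 0.5    -0.238   0.2409] rot [1.7997e+02 1.0000e-02 4.1600e+00] F [0.8 0.7 0. ] g 0.0375
shift [0.124, -0.1674, -0.0092] turn [0.0005, 0.0001, -0.0007]
```

send_rows([
  [[0.124,-0.167,-0.009],[0,0,0],0.036],
  [[0.124,-0.167,-0.009],[0,0,0],0.036],
  [[0.124,-0.167,-0.009],[0,0,0],0.036],
  [[0.124,-0.167,-0.009],[0,0,0],0.036],
  [[0.124,-0.167,-0.009],[0,0,0],0.036],
])

```text
time_s: 1.4
tool_pos: [0.6126, -0.0632, 0.2498]
tool_rot: [180.0, 0.0, 3.8]
force: [1.0, 0.4, 0.5]
grip_width: 0.0359
```

```bash
python3 -c "
from h import *
c=snap('wrist','w1');go([.6115,-.062,.093],4.2)
print(c['position'],c['rotation'])
print(proj(c,[.6166,-.1238,.108]),proj(c,[.6086,.0021,.108]))"
```

```text
t 1.45 pos [ 0.6161 -0.0519  0.2499] rot [-179.56   -0.25    4.48] F [1.8 6.7 1.2] g 0.0359
shift [-0.006, 0.0109, 0.1568] turn [-0.0077, -0.0044, 0.0049]
[0.60769081 0.01040839 0.41276598] [-15.67098569   0.03381659   3.82110314]
[315.60617297 288.43890762] [316.14394125 139.47722802]
```

View pics/w1.png

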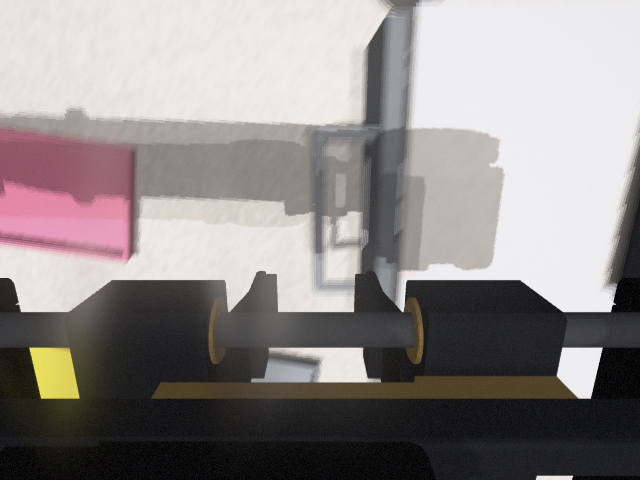

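The wrist view is blurred because the arm was still settling. The bar runs from (321,132) to (321,290). I'll settle and look again.

send_rows([
  [[0,0,0],[0,0,0],0.036],
  [[0,0,0],[0,0,0],0.036],
  [[0,0,0],[0,0,0],0.036],
  [[0,0,0],[0,0,0],0.036],
  [[0,0,0],[0,0,0],0.036],
])

```text
time_s: 1.87
tool_pos: [0.6115, -0.0669, 0.2498]
tool_rot: [179.9, 0.0, 3.7]
force: [0.3, -0.4, -0.4]
grip_width: 0.0363
```

```bash
python3 -c "
from h import *
c=snap('wrist','w2');go([.6115,-.062,.093],4.2)
print(c['position'],c['rotation'])
print(proj(c,[.6166,-.1238,.108]),proj(c,[.6086,.0021,.108]))
cv2.imwrite('pics/w2c.png',cv2.resize(c['pixels'][110:320,240:440,::-1],(570,600),interpolation=cv2.INTER_CUBIC))"
```

```text
t 1.92 pos [ 0.6116 -0.0666  0.2499] rot [1.7996e+02 1.0000e-02 3.6800e+00] F [ 0.1  0.7 -0.5] g 0.036
shift [0.0003, -0.0047, 0.1569] turn [0.0007, 0.0002, -0.009]
[0.60678714 0.00678733 0.41270571] [-15.70354143   0.04603251   3.6687867 ]
[317.39465447 284.47240044] [317.71162766 134.54977137]
```

View pics/w2c.png

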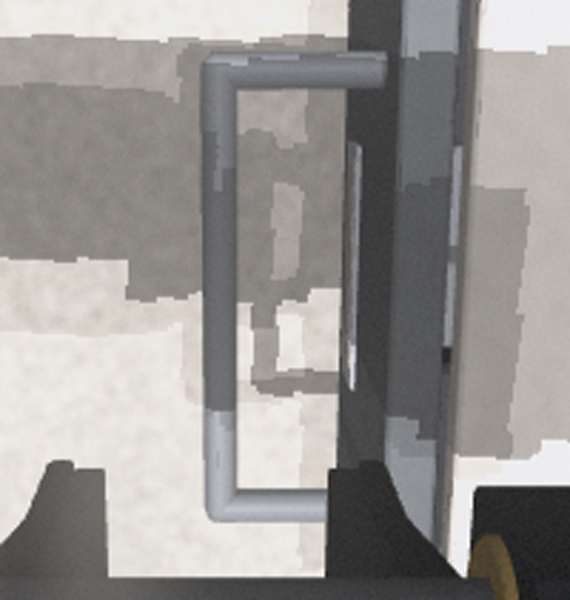

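The wrist view confirms the bar axis at about u=317 from v=135 to v=287, within 3 px of my prediction.

```bash
python3 -c "
from h import *
c=load('w2')
a=plane(c,(316.8,134.9),.108);b=plane(c,(317.9,287.2),.108);print(a,b,(a+b)/2)
m=(a+b)/2
go([m[0],m[1],.093],4.1)"
```

```text
[0.60790768 0.0017909  0.108     ] [ 0.61720756 -0.12633272  0.108     ] [ 0.61255762 -0.06227091  0.108     ]
t 1.92 pos [ 0.6116 -0.0666  0.2499] rot [1.7996e+02 1.0000e-02 3.6800e+00] F [ 0.1  0.7 -0.5] g 0.036
shift [0.0013, -0.0044, 0.1569] turn [0.0007, 0.0002, -0.0072]
```

send_rows([
  [[0.001,-0.004,0.035],[0,0,-0.007],0.036],
  [[0.001,-0.004,0.07],[0,0,-0.007],0.036],
  [[0.001,-0.004,0.105],[0,0,-0.007],0.036],
  [[0.001,-0.004,0.135],[0,0,-0.007],0.036],
  [[0.001,-0.004,0.157],[0,0,-0.007],0.036],
])

```text
time_s: 2.33
tool_pos: [0.6109, -0.0619, 0.0899]
tool_rot: [-180.0, 0.2, 4.2]
force: [0.1, -0.1, 0.3]
grip_width: 0.0362
```

send_rows([
  [[0,0,0],[0,0,0],0.02],
  [[0,0,0],[0,0,0],0.006],
  [[0,0,0],[0,0,0],0.006],
  [[0,0,0],[0,0,0],0.006],
  [[0,0,0],[0,0,0],0.006],
])

```text
time_s: 2.75
tool_pos: [0.6135, -0.0611, 0.095]
tool_rot: [179.9, -0.1, 4.2]
force: [-2.8, -0.1, 1.8]
grip_width: 0.0113
```

```bash
python3 -c "
from h import *
u=np.array([np.cos(np.radians(4.1)),np.sin(np.radians(4.1))]);p=env.get_obs()['tool_pos']
go([p[0]-.16*u[0],p[1]-.16*u[1],p[2]],4.1); snap('scene','s3')"
```

```text
t 2.75 pos [ 0.6135 -0.0611  0.095 ] rot [ 1.7994e+02 -1.0000e-01  4.2200e+00] F [-2.8 -0.1  1.8] g 0.0113
shift [-0.16, -0.0003, -0.0003] turn [0.0011, -0.0018, 0.0021]
```

View pics/s3.png

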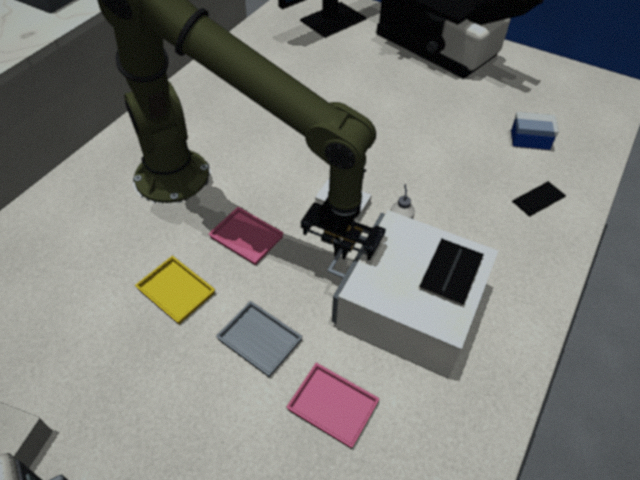

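The scene view shows the gripper on the handle at about (345,250), with an opening of 11 mm, so the bar is held. Now I'll pull.

send_rows([
  [[-0.004,0,0],[0,0,0],0.006],
  [[-0.011,0,0],[0,0,0],0.006],
  [[-0.02,0,0],[0,0,0],0.006],
  [[-0.03,0,0],[0,0,0],0.006],
  [[-0.04,0,0],[0,0,0],0.006],
], grip_force=25)

```text
time_s: 3.22
tool_pos: [0.5744, -0.0638, 0.0947]
tool_rot: [179.9, -0.3, 4.2]
force: [4.0, 0.2, 7.6]
grip_width: 0.0093
```

send_rows([
  [[-0.011,0,0],[0,0,0],0.006],
  [[-0.022,0,0],[0,0,0],0.006],
  [[-0.033,0,0],[0,0,0],0.006],
  [[-0.044,0,0],[0,0,0],0.006],
  [[-0.055,0,0],[0,0,0],0.006],
])

```text
time_s: 3.63
tool_pos: [0.5191, -0.0676, 0.0946]
tool_rot: [179.9, -0.3, 4.2]
force: [3.4, 0.9, 6.8]
grip_width: 0.0087
```

send_rows([
  [[-0.011,0,0],[0,0,0],0.006],
  [[-0.022,0,0],[0,0,0],0.006],
  [[-0.031,0,0],[0,0,0],0.006],
  [[-0.038,0,0],[0,0,0],0.006],
  [[-0.044,0,0],[0,0,0],0.006],
])

```text
time_s: 4.05
tool_pos: [0.475, -0.0707, 0.0946]
tool_rot: [179.9, -0.2, 4.2]
force: [3.9, 0.8, 7.3]
grip_width: 0.0093
```

```bash
python3 -c "
from h import *
go([.6135-.16*.99744,-.0611-.16*.0715,.095],4.1)"
```

```text
t 4.05 pos [ 0.475  -0.0707  0.0946] rot [179.95  -0.24   4.24] F [3.9 0.8 7.3] g 0.0093
shift [-0.0212, 0.0003, -0.0005] turn [0.0009, -0.0042, 0.0024]
```

send_rows([
  [[-0.005,0,0],[0,0,0],0.006],
  [[-0.009,0,0],[0,0,0],0.006],
  [[-0.012,0,0],[0,0,0],0.006],
  [[-0.014,0,0],[0,0,0],0.006],
  [[-0.016,0,0],[0,0,0],0.006],
])

```text
time_s: 4.47
tool_pos: [0.4595, -0.0718, 0.0946]
tool_rot: [180.0, -0.2, 4.2]
force: [2.9, 1.2, 8.5]
grip_width: 0.0091
```

send_rows([
  [[-0.001,0,0],[0,0,0],0.006],
  [[-0.002,0,0],[0,0,0],0.006],
  [[-0.003,0,0],[0,0,0],0.006],
  [[-0.004,0,0],[0,0,0],0.006],
  [[-0.005,0,0],[0,0,0],0.006],
])

```text
time_s: 4.88
tool_pos: [0.4547, -0.0721, 0.0946]
tool_rot: [180.0, -0.2, 4.2]
force: [3.3, 0.8, 7.8]
grip_width: 0.0092
```

send_rows([
  [[-0.001,0,0],[0,0,0],0.006],
  [[-0.002,0,0],[0,0,0],0.006],
  [[-0.003,0,0],[0,0,0],0.006],
  [[-0.004,0,0],[0,0,0],0.006],
  [[-0.004,0,0],[0,0,0],0.006],
])

```text
time_s: 5.3
tool_pos: [0.4535, -0.0722, 0.0947]
tool_rot: [180.0, -0.6, 4.3]
force: [11.0, 1.1, 0.0]
grip_width: 0.0093
```

It has reached the stop: travel is about 160 mm and the force has risen to 11 N. Now I'll open, rise and look into the drawer.

send_rows([
  [[0,0,0],[0,0,0],0.036],
  [[0,0,0],[0,0,0],0.036],
  [[0,0,0],[0,0,0],0.036],
  [[0,0,-0.02],[0,0,0],0.036],
  [[0,0,-0.055],[0,0,0],0.036],
])

```text
time_s: 5.72
tool_pos: [0.444, -0.0723, 0.1441]
tool_rot: [-179.8, 0.6, 4.2]
force: [0.9, -0.9, 0.8]
grip_width: 0.0326
```

```bash
python3 -c "
from h import *
go([.535,-.11,.3],4.1)"
```

```text
t 5.72 pos [ 0.444  -0.0723  0.1441] rot [-179.78    0.63    4.24] F [ 0.9 -0.9  0.8] g 0.0326
shift [0.0862, 0.0437, -0.157] turn [-0.0038, 0.0111, 0.0024]
```

send_rows([
  [[0,0,-0.035],[0,0,0],0.07],
  [[0.02,0.01,-0.07],[0,0,0],0.07],
  [[0.05,0.025,-0.1],[0,0,0],0.07],
  [[0.08,0.04,-0.13],[0,0,0],0.07],
  [[0.09,0.044,-0.155],[0,0,0],0.07],
])

```text
time_s: 6.13
tool_pos: [0.5421, -0.1122, 0.3025]
tool_rot: [-180.0, 0.2, 4.1]
force: [0.1, -0.2, -0.3]
grip_width: 0.0613
```

send_rows([
  [[0,0,0],[0,0,0],0.07],
  [[0,0,0],[0,0,0],0.07],
  [[0,0,0],[0,0,0],0.07],
  [[0,0,0],[0,0,0],0.07],
  [[0,0,0],[0,0,0],0.07],
])

```text
time_s: 6.55
tool_pos: [0.5406, -0.1098, 0.3014]
tool_rot: [-180.0, 0.2, 4.3]
force: [0.2, 0.3, -0.8]
grip_width: 0.0693
```

```bash
python3 -c "
from h import *
snap('wrist','w4');snap('top','t4');snap('scene','s4');go([.535,-.11,.3],4.1)"
```

```text
t 6.7 pos [ 0.5414 -0.11    0.3023] rot [1.7999e+02 7.0000e-02 4.2500e+00] F [0.4 0.3 0.1] g 0.0698
shift [-0.0064, -0.0005, 0.0023] turn [0.0002, 0.0012, 0.0025]
```

View pics/w4.png

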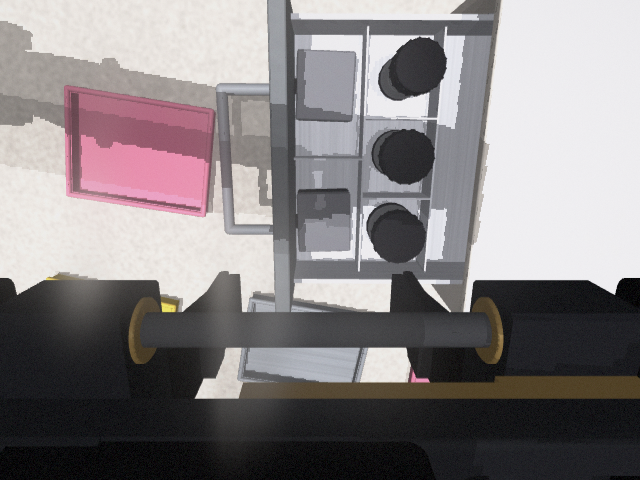

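View pics/s4.png

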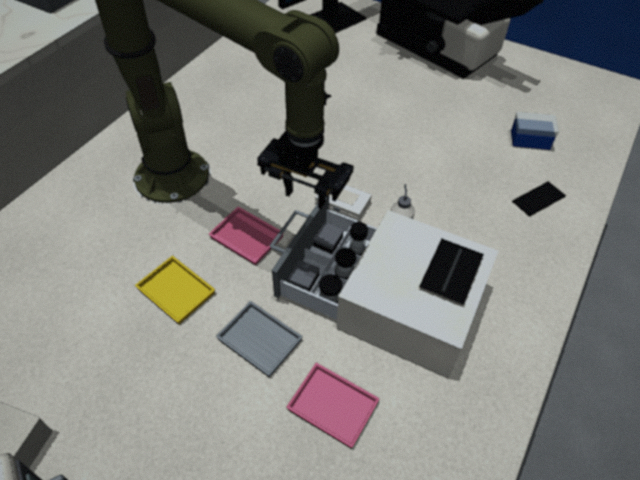

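The wrist view shows three cases, with caps at (420,65) in the left bay, (408,156) in the middle and (398,236) in the right. The left one has the smallest cap and the longest body offset, so it's probably the tall one. I'll enlarge to confirm.

Run:
```python
import cv2
a=cv2.imread('pics/w4.png');b=cv2.imread('pics/s4.png')
cv2.imwrite('pics/w4c.png',cv2.resize(a[10:290,270:500],(492,600),interpolation=cv2.INTER_CUBIC))
cv2.imwrite('pics/s4c.png',cv2.resize(b[190:320,260:400],(646,600),interpolation=cv2.INTER_CUBIC))
```

```text
(no output)
```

View pics/w4c.png

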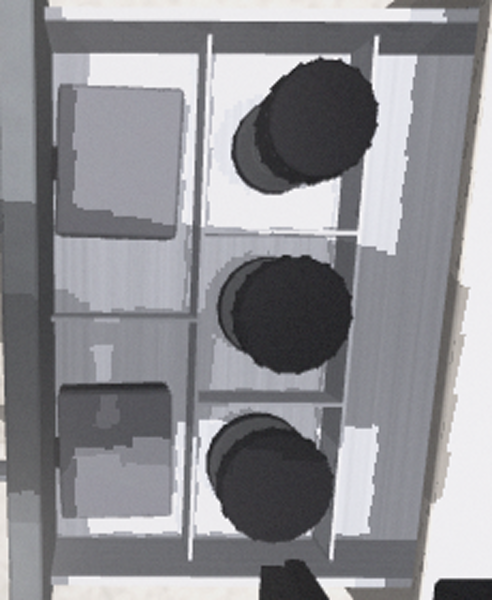

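View pics/s4c.png

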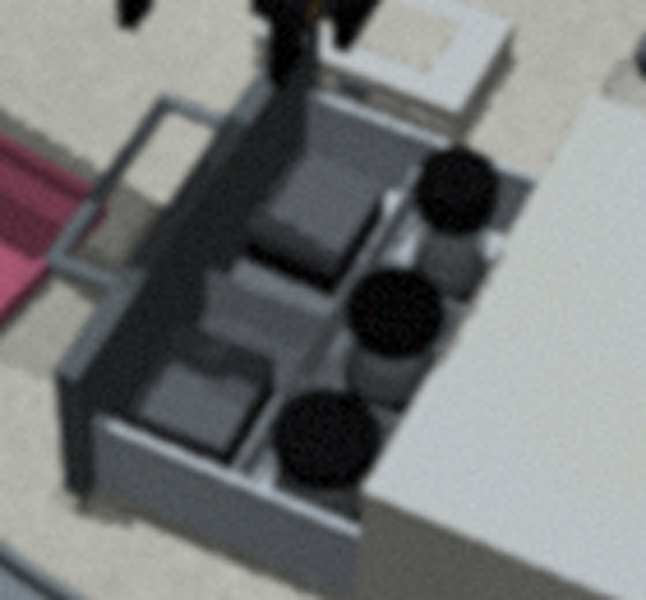

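View pics/t4.png

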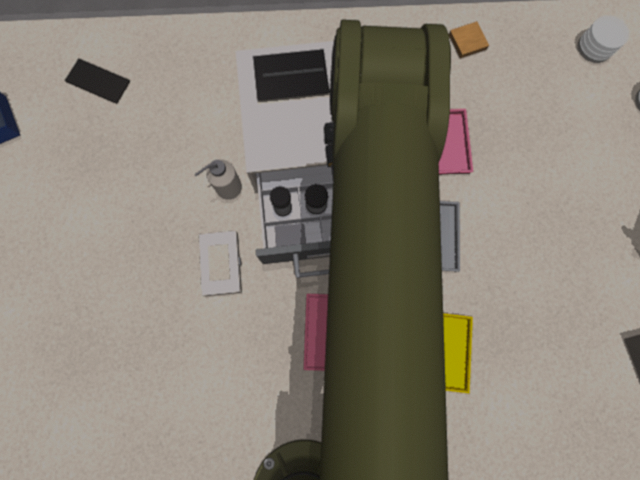

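Run:
```python
from h import *
w=load('w4');s=load('s4');t=load('t4')
x,r=tri([(w,(421.9,65.1)),(s,(359.9,228.8))]);print('top',x,r)
print(plane(w,(421.9,65.1),.118), plane(s,(359.9,228.8),.118),plane(w,(275/2.14+270,151/2.14+10),.024))
# predicted outline at fits
from math import pi
p=plane(w,(421.9,65.1),.118)
im=cv2.imread('pics/w4.png')
for z,col in[(.118,(0,0,255)),(.088,(0,255,255)),(.024,(0,255,0))]:
  for q in np.linspace(0,2*pi,60): 
    u=proj(w,[p[0]+.022*np.cos(q),p[1]+.022*np.sin(q),z]); cv2.circle(im,tuple(int(v) for v in u.round()),0,col,-1)
# other top centres from scene
im2=cv2.imread('pics/s4.png')
for q in np.linspace(0,2*pi,60):
    u=proj(s,[p[0]+.022*np.cos(q),p[1]+.022*np.sin(q),.118]); im2[int(u[1].round()),int(u[0].round())]=(0,0,255)
A=cv2.resize(im[10:120,350:470],None,fx=4,fy=4,interpolation=cv2.INTER_NEAREST)
B=cv2.resize(im2[210:270,330:390],(440,440),interpolation=cv2.INTER_NEAREST);T=cv2.imread('pics/t4.png')
cv2.imwrite('pics/ov.png',A);cv2.imwrite('pics/ov2.png',np.hstack([B,cv2.resize(T[170:235,260:325],(440-90,440),interpolation=cv2.INTER_CUBIC)]))
```

```text
top [0.62158689 0.02280682 0.11241991] [0.1, 0.1]
[0.62026225 0.02190587 0.118     ] [0.62339321 0.01847858 0.118     ] [0.62024264 0.02045807 0.024     ]
```

View pics/ov.png

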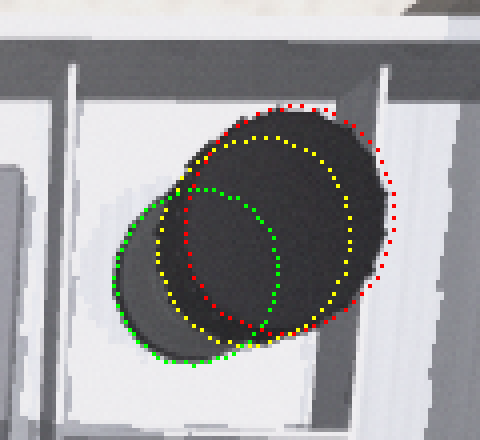

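View pics/ov2.png

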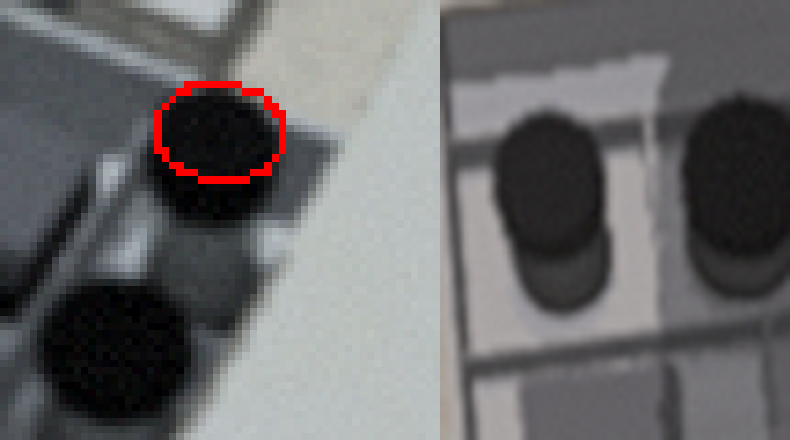

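The tall case is the one in the left bay, wrist (421,65). Its top triangulates to z≈0.112–0.118, it is the slimmest, and it shows the longest body. The other two have wider, lower caps. Its centre is about (0.620, 0.021).

```bash
python3 -c "
from h import *
go([.620,.0212,.2],-85.9)"
```

```text
t 6.7 pos [ 0.5414 -0.11    0.3023] rot [1.7999e+02 7.0000e-02 4.2500e+00] F [0.4 0.3 0.1] g 0.0698
shift [0.0882, -0.125, 0.1022] turn [0.0011, 0.0008, 1.5733]
```

send_rows([
  [[0.018,-0.025,0],[0,0,0.12],0.06],
  [[0.036,-0.05,0],[0,0,0.24],0.06],
  [[0.054,-0.075,0],[0,0,0.36],0.06],
  [[0.072,-0.1,0],[0,0,0.48],0.06],
  [[0.088,-0.125,0],[0,0,0.6],0.06],
])

```text
time_s: 7.12
tool_pos: [0.6212, 0.0221, 0.3026]
tool_rot: [180.0, 0.0, -30.5]
force: [0.5, 0.3, -0.1]
grip_width: 0.0605
```

send_rows([
  [[0,0,0.01],[0,0,0.12],0.06],
  [[0,0,0.03],[0,0,0.24],0.06],
  [[0,0,0.05],[0,0,0.36],0.06],
  [[0,0,0.07],[0,0,0.48],0.06],
  [[0,0,0.085],[0,0,0.6],0.06],
])

```text
time_s: 7.53
tool_pos: [0.6197, 0.0209, 0.2157]
tool_rot: [179.9, 0.0, -64.8]
force: [-0.6, -0.1, -0.1]
grip_width: 0.0601
```

```bash
python3 -c "
from h import *
go([.620,.0212,.2],-85.9)"
```

```text
t 7.53 pos [0.6197 0.0209 0.2157] rot [ 1.7987e+02  4.0000e-02 -6.4840e+01] F [-0.6 -0.1 -0.1] g 0.0601
shift [-0.0001, -0.0004, 0.0157] turn [0.0023, 0.0002, 0.3675]
```

send_rows([
  [[0,0,0.005],[0,0,0.12],0.06],
  [[0,0,0.01],[0,0,0.24],0.06],
  [[0,0,0.016],[0,0,0.367],0.06],
  [[0,0,0.016],[0,0,0.367],0.06],
  [[0,0,0.016],[0,0,0.367],0.06],
])

```text
time_s: 7.95
tool_pos: [0.6202, 0.021, 0.2014]
tool_rot: [179.9, -0.0, -85.3]
force: [-0.1, -0.5, 0.6]
grip_width: 0.0601
```

```bash
python3 -c "
from h import *
snap('wrist','w5');s=snap('scene','s5');go([.620,.0212,.09],-85.9)
cv2.imwrite('pics/s5c.png',cv2.resize(s['pixels'][160:320,260:430,::-1],(637,600),interpolation=cv2.INTER_CUBIC))"
```

```text
t 8.05 pos [0.6208 0.0211 0.2022] rot [-1.7998e+02 -1.0000e-02 -8.5370e+01] F [-0.2  0.2  0.4] g 0.0601
shift [-0.0002, 0.0008, 0.1122] turn [-0.0004, -0.0001, 0.0093]
```

View pics/w5.png

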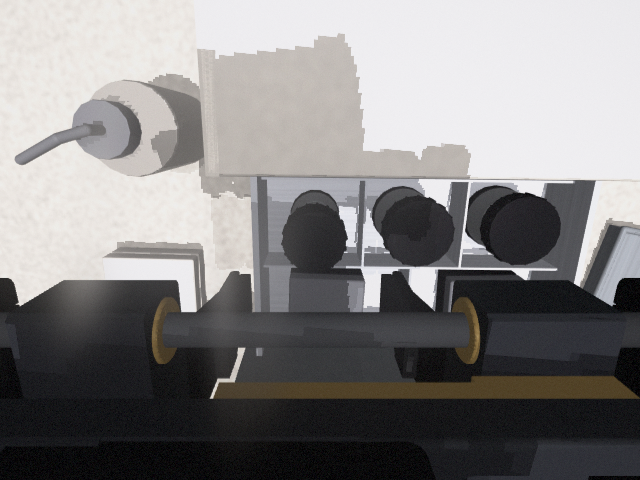

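View pics/s5c.png

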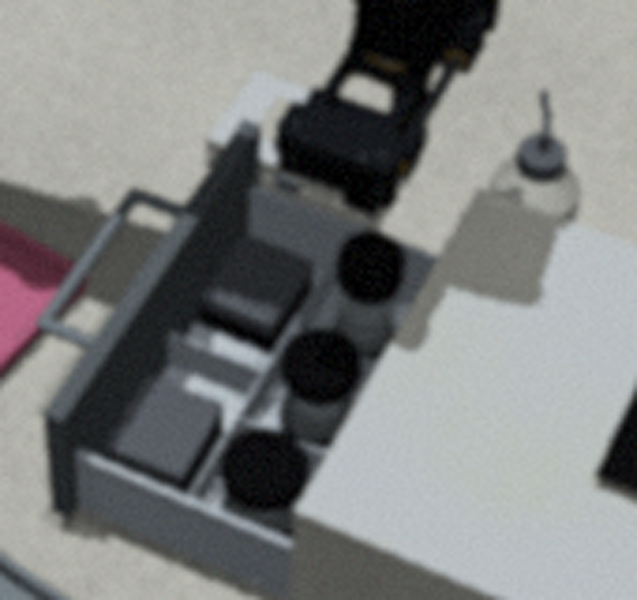

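```bash
python3 -c "
from h import *
w=load('w5');t=load('t4')
print(plane(w,(314.5,236),.118), proj(w,[.62,.0212,.118]))
print('bottle',plane(t,(218,166),.15),tri([(t,(218,166)),(w,(105,129))]))
import cv2
a=cv2.imread('pics/w5.png');cv2.imwrite('pics/w5c.png',cv2.resize(a[180:280,260:380],None,fx=5,fy=5,interpolation=cv2.INTER_CUBIC))"
```

```text
[0.62360158 0.02182189 0.118     ] [314.9839296  241.13850173]
bottle [0.67664922 0.14485095 0.15      ] (array([0.68300828, 0.14860174, 0.13539672]), [0.8, 0.8])
```

View pics/w5c.png

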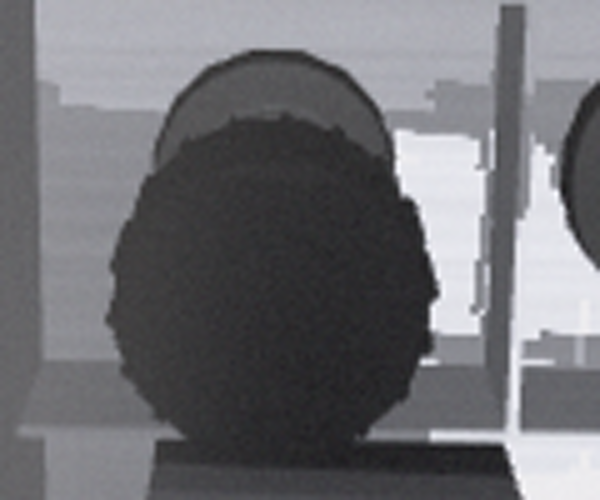

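send_rows([
  [[0,0,0.03],[0,0,0.009],0.06],
  [[0,0,0.06],[0,0,0.009],0.06],
  [[0,0,0.085],[0,0,0.009],0.06],
  [[0,0,0.102],[0,0,0.009],0.06],
  [[0,0,0.112],[0,0,0.009],0.06],
])

```text
time_s: 8.47
tool_pos: [0.6194, 0.0208, 0.0876]
tool_rot: [179.8, 0.0, -86.0]
force: [-0.5, -0.9, -0.1]
grip_width: 0.0601
```

send_rows([
  [[0,0,0],[0,0,0],0.055],
  [[0,0,0],[0,0,0],0.05],
  [[0,0,0],[0,0,0],0.046],
  [[0,0,0],[0,0,0],0.04],
  [[0,0,0],[0,0,0],0.036],
], grip_force=15)

```text
time_s: 8.88
tool_pos: [0.6219, 0.0214, 0.0916]
tool_rot: [-179.8, -0.0, -86.0]
force: [0.1, 0.4, 2.3]
grip_width: 0.0437
```

send_rows([
  [[0,0,0],[0,0,0],0.036],
  [[0,0,0],[0,0,0],0.036],
  [[0,0,-0.001],[0,0,0],0.036],
  [[0,0,-0.004],[0,0,0],0.036],
  [[0,0,-0.009],[0,0,0],0.036],
])

```text
time_s: 9.3
tool_pos: [0.6193, 0.0206, 0.0976]
tool_rot: [179.8, -0.0, -86.1]
force: [-0.2, -0.5, -1.9]
grip_width: 0.0435
```

```bash
python3 -c "
from h import *
s=snap('scene','s6');go([.620,.0212,.25],-85.9)
cv2.imwrite('pics/s6c.png',cv2.resize(s['pixels'][160:320,260:430,::-1],(637,600),interpolation=cv2.INTER_CUBIC))"
```

```text
t 9.35 pos [0.6203 0.0207 0.0991] rot [ 1.7994e+02 -2.0000e-02 -8.6070e+01] F [ 0.1 -1.1 -1.5] g 0.0436
shift [-0.0005, 0.0004, -0.1509] turn [0.001, -0.0003, -0.0029]
```

View pics/s6c.png

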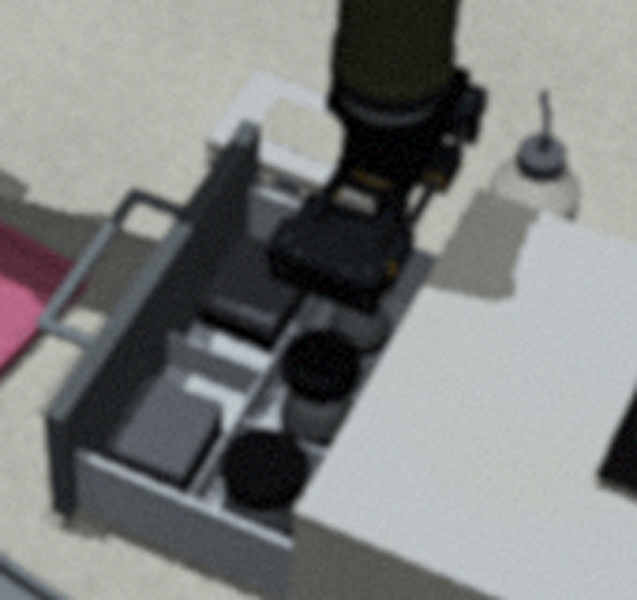

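The case is held (43.6 mm opening) and lifting clear. The other two are still standing.

send_rows([
  [[0,0,-0.015],[0,0,0],0.036],
  [[0,0,-0.035],[0,0,0],0.036],
  [[0,0,-0.06],[0,0,0],0.036],
  [[0,0,-0.085],[0,0,0],0.036],
  [[0,0,-0.11],[0,0,0],0.036],
], grip_force=20)

```text
time_s: 9.77
tool_pos: [0.6201, 0.0208, 0.2094]
tool_rot: [179.9, -0.0, -86.1]
force: [0.0, -0.1, -2.4]
grip_width: 0.0435
```

send_rows([
  [[0,0,-0.02],[0,0,0],0.036],
  [[0,0,-0.035],[0,0,0],0.036],
  [[0,0,-0.042],[0,0,0],0.036],
  [[0,0,-0.045],[0,0,0],0.036],
  [[0,0,-0.045],[0,0,0],0.036],
])

```text
time_s: 10.18
tool_pos: [0.6206, 0.0209, 0.2536]
tool_rot: [180.0, -0.0, -86.1]
force: [0.1, 0.2, -3.0]
grip_width: 0.0434
```

```bash
python3 -c "
from h import *
s=snap('scene','s7');go([.540,-.3213,.18],-85.9)
cv2.imwrite('pics/s7c.png',cv2.resize(s['pixels'][130:320,260:430,::-1],(537,600),interpolation=cv2.INTER_CUBIC))"
```

```text
t 10.23 pos [0.6202 0.0209 0.2528] rot [179.91  -0.   -86.06] F [ 0.5  0.1 -2.7] g 0.0435
shift [0.3359, 0.1034, 0.073] turn [0.0016, -0.0001, -0.0028]
```

View pics/s7c.png

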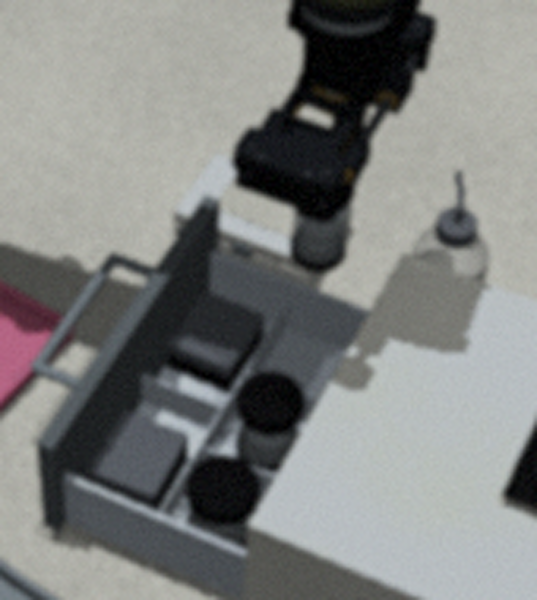

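The case hangs upright from the gripper at about crop (322,240), and the bay below it is empty. Now I'll cross to the tray.

send_rows([
  [[0.012,0.004,0],[0,0,0],0.036],
  [[0.034,0.01,0],[0,0,0],0.036],
  [[0.062,0.019,0],[0,0,0],0.036],
  [[0.092,0.028,0],[0,0,0],0.036],
  [[0.122,0.038,0],[0,0,0],0.036],
])

```text
time_s: 10.65
tool_pos: [0.5898, -0.1054, 0.2524]
tool_rot: [179.9, 0.0, -86.0]
force: [-0.6, 0.1, -2.8]
grip_width: 0.0438
```

send_rows([
  [[0.03,0.009,0],[0,0,0],0.036],
  [[0.06,0.018,0],[0,0,0],0.036],
  [[0.09,0.028,0],[0,0,0],0.036],
  [[0.12,0.037,0],[0,0,0],0.036],
  [[0.148,0.045,0],[0,0,0],0.036],
])

```text
time_s: 11.07
tool_pos: [0.5543, -0.257, 0.2525]
tool_rot: [179.9, 0.0, -86.2]
force: [1.3, -0.3, -1.7]
grip_width: 0.0434
```

```bash
python3 -c "
from h import *
go([.540,-.3213,.18],-85.9)"
```

```text
t 11.07 pos [ 0.5543 -0.257   0.2525] rot [179.85   0.   -86.16] F [ 1.3 -0.3 -1.7] g 0.0434
shift [0.0632, 0.0183, 0.0725] turn [0.0026, 0.0001, -0.0045]
```

send_rows([
  [[0.024,0.007,0],[0,0,0],0.036],
  [[0.044,0.013,0.01],[0,0,0],0.036],
  [[0.057,0.017,0.025],[0,0,0],0.036],
  [[0.063,0.018,0.045],[0,0,0],0.036],
  [[0.063,0.018,0.06],[0,0,0],0.036],
])

```text
time_s: 11.48
tool_pos: [0.5397, -0.3218, 0.1909]
tool_rot: [179.8, 0.0, -86.3]
force: [-0.9, 0.8, -2.8]
grip_width: 0.0432
```

send_rows([
  [[0,0,0.005],[0,0,0],0.036],
  [[0,0,0.005],[0,0,0],0.036],
  [[0,0,0.005],[0,0,0],0.036],
  [[0,0,0.005],[0,0,0],0.036],
  [[0,0,0.005],[0,0,0],0.036],
])

```text
time_s: 11.9
tool_pos: [0.5436, -0.3182, 0.1903]
tool_rot: [-179.9, -0.1, -86.0]
force: [0.6, -0.5, -2.3]
grip_width: 0.0431
```

```bash
python3 -c "
from h import *
w=snap('wrist','w8');s=snap('scene','s8');go([.540,-.3213,.0745],-85.9)
cv2.imwrite('pics/s8c.png',cv2.resize(s['pixels'][200:400,180:380,::-1],(600,600),interpolation=cv2.INTER_CUBIC))"
```

```text
t 12.0 pos [ 0.5434 -0.3181  0.19  ] rot [-1.7992e+02 -7.0000e-02 -8.6030e+01] F [-0.  -0.4 -2.8] g 0.0436
shift [0.0028, 0.0038, 0.1155] turn [-0.0014, -0.0011, -0.0022]
```

View pics/s8c.png

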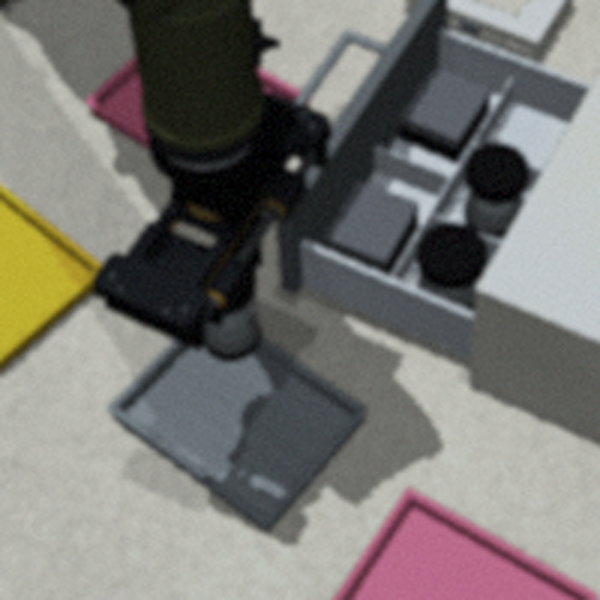

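View pics/w8.png

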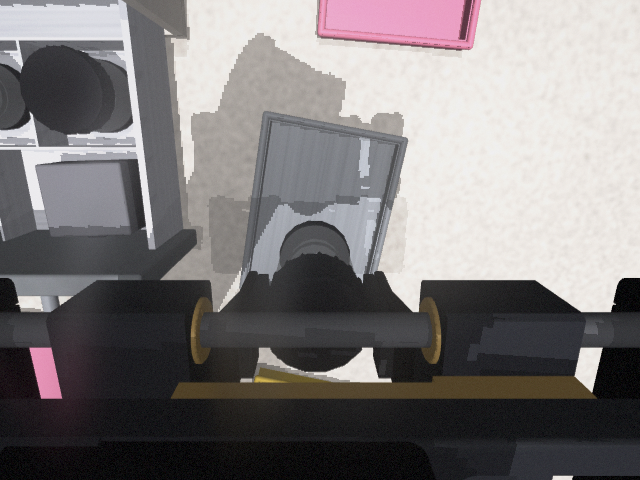

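```bash
python3 -c "
from h import *
w=load('w8')
a=plane(w,(264,113),.018);b=plane(w,(406,139),.018);print(a,b)
for p in ([.6263,-.2691,.018],[.6158,-.3927,.018]): print(proj(w,p))
go([.540,-.327,.0745],-85.9)
"
```

```text
[ 0.62698682 -0.2690279   0.018     ] [ 0.61415932 -0.39170605  0.018     ]
[264.05840513 113.85606395]
[407.40259242 137.12070588]
t 12.0 pos [ 0.5434 -0.3181  0.19  ] rot [-1.7992e+02 -7.0000e-02 -8.6030e+01] F [-0.  -0.4 -2.8] g 0.0436
shift [0.0085, 0.0042, 0.1155] turn [-0.0014, -0.0011, -0.0022]
```

The wrist view of the tray corners matches within 2 mm. Now I'll lower.

send_rows([
  [[0.004,0.002,0.02],[0,0,0],0.036],
  [[0.008,0.004,0.045],[0,0,0],0.036],
  [[0.008,0.004,0.07],[0,0,0],0.036],
  [[0.008,0.004,0.09],[0,0,0],0.036],
  [[0.008,0.004,0.103],[0,0,0],0.036],
])

```text
time_s: 12.42
tool_pos: [0.5384, -0.3259, 0.0838]
tool_rot: [179.9, 0.1, -86.1]
force: [-0.7, 0.4, -2.2]
grip_width: 0.0434
```

send_rows([
  [[0,0,0.003],[0,0,0],0.036],
  [[0,0,0.005],[0,0,0],0.036],
  [[0,0,0.007],[0,0,0],0.036],
  [[0,0,0.008],[0,0,0],0.036],
  [[0,0,0.009],[0,0,0],0.036],
])

```text
time_s: 12.83
tool_pos: [0.5403, -0.3269, 0.0782]
tool_rot: [-179.9, -0.1, -86.1]
force: [0.5, 0.0, -2.7]
grip_width: 0.0433
```

send_rows([
  [[0,0,0.001],[0,0,0],0.036],
  [[0,0,0.002],[0,0,0],0.036],
  [[0,0,0.003],[0,0,0],0.036],
  [[0,0,0.004],[0,0,0],0.036],
  [[0,0,0.0045],[0,0,0],0.036],
])

```text
time_s: 13.25
tool_pos: [0.5393, -0.3263, 0.0722]
tool_rot: [180.0, 0.0, -86.1]
force: [0.7, 0.2, -2.0]
grip_width: 0.0436
```

send_rows([
  [[0,0,0.0005],[0,0,0],0.036],
  [[0,0,0.001],[0,0,0],0.036],
  [[0,0,0.0015],[0,0,0],0.036],
  [[0,0,0.002],[0,0,0],0.036],
  [[0,0,0.002],[0,0,0],0.036],
])

```text
time_s: 13.67
tool_pos: [0.5398, -0.3263, 0.0716]
tool_rot: [-180.0, -0.0, -86.0]
force: [-2.1, 1.0, 5.0]
grip_width: 0.0436
```

The force reads +5 N, so the base is on the tray floor. Now I'll release gently.

send_rows([
  [[0,0,-0.001],[0,0,0],0.036],
  [[0,0,-0.001],[0,0,0],0.036],
  [[0,0,-0.001],[0,0,0],0.045],
  [[0,0,-0.001],[0,0,0],0.05],
  [[0,0,-0.001],[0,0,0],0.062],
], grip_force=8)

```text
time_s: 14.08
tool_pos: [0.5395, -0.3266, 0.0713]
tool_rot: [-180.0, -0.0, -86.1]
force: [0.2, -0.2, -0.9]
grip_width: 0.0509
```

send_rows([
  [[0,0,0],[0,0,0],0.064],
  [[0,0,0],[0,0,0],0.066],
  [[0,0,-0.01],[0,0,0],0.066],
  [[0,0,-0.03],[0,0,0],0.066],
  [[0,0,-0.055],[0,0,0],0.066],
])

```text
time_s: 14.5
tool_pos: [0.5382, -0.3258, 0.1258]
tool_rot: [179.8, 0.1, -86.1]
force: [0.8, -0.5, 0.1]
grip_width: 0.0653
```

send_rows([
  [[0,0,-0.03],[0,0,0],0.06],
  [[0,0,-0.065],[0,0,0],0.05],
  [[0,0,-0.095],[0,0,0],0.036],
  [[0,0,-0.11],[0,0,0],0.036],
  [[0,0,-0.11],[0,0,0],0.036],
])

```text
time_s: 14.92
tool_pos: [0.5417, -0.3275, 0.2426]
tool_rot: [-179.6, -0.3, -86.1]
force: [0.6, -0.1, -0.2]
grip_width: 0.0412
```

```bash
python3 -c "
from h import *
w=snap('wrist','w9');s=snap('scene','s9');go([.4535,-.0735,.25],4.1)
cv2.imwrite('pics/s9c.png',cv2.resize(s['pixels'][200:400,180:380,::-1],(600,600),interpolation=cv2.INTER_CUBIC))"
```

```text
t 15.02 pos [ 0.5396 -0.3265  0.2372] rot [-1.7993e+02 -6.0000e-02 -8.6060e+01] F [-0.7  0.4 -1.1] g 0.038
shift [-0.2583, 0.0685, -0.0132] turn [-0.0001, -0.0017, -1.5735]
```

View pics/s9c.png

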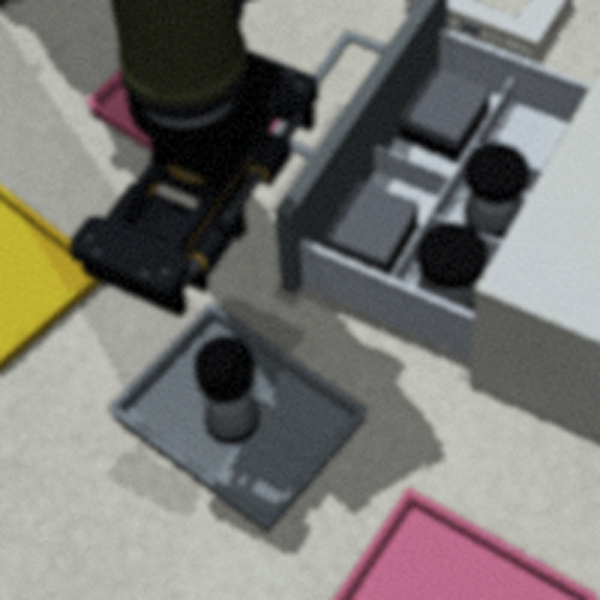

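View pics/w9.png

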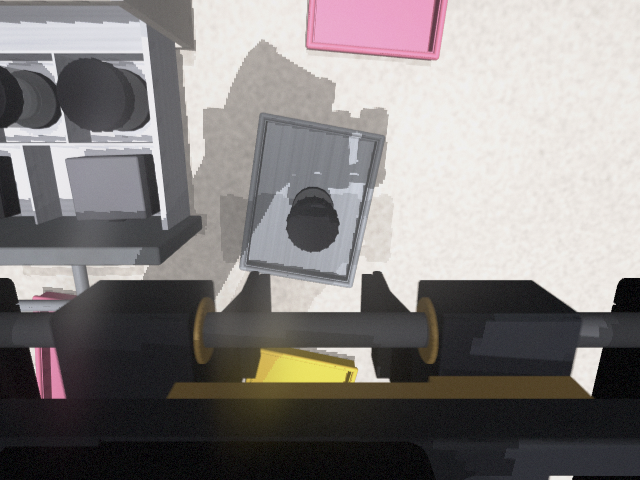

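The tall case stands upright in the steel tray at scene crop (228,390), and the other two are standing in the drawer. Next I'll go back to the handle.

send_rows([
  [[-0.025,0.007,-0.003],[0,0,-0.12],0.036],
  [[-0.05,0.014,-0.006],[0,0,-0.24],0.036],
  [[-0.075,0.021,-0.01],[0,0,-0.36],0.036],
  [[-0.1,0.028,-0.01],[0,0,-0.48],0.036],
  [[-0.125,0.034,-0.01],[0,0,-0.6],0.036],
])

```text
time_s: 15.43
tool_pos: [0.4953, -0.2027, 0.2445]
tool_rot: [179.9, 0.2, -51.4]
force: [0.6, 0.2, 0.9]
grip_width: 0.0365
```

```bash
python3 -c "
from h import *
go([.4535,-.0735,.25],4.1)"
```

```text
t 15.43 pos [ 0.4953 -0.2027  0.2445] rot [ 1.7991e+02  1.6000e-01 -5.1350e+01] F [0.6 0.2 0.9] g 0.0365
shift [-0.127, -0.048, -0.0052] turn [0.0001, 0.0034, -0.9679]
```

send_rows([
  [[-0.02,-0.008,0],[0,0,-0.12],0.036],
  [[-0.04,-0.016,0],[0,0,-0.24],0.036],
  [[-0.06,-0.024,0],[0,0,-0.36],0.036],
  [[-0.08,-0.031,0],[0,0,-0.48],0.036],
  [[-0.1,-0.038,0],[0,0,-0.6],0.036],
])

```text
time_s: 15.85
tool_pos: [0.4631, -0.1009, 0.2444]
tool_rot: [180.0, 0.2, -17.0]
force: [1.7, 0.4, 0.4]
grip_width: 0.036
```

```bash
python3 -c "
from h import *
go([.4535,-.0735,.25],4.1)"
```

```text
t 15.85 pos [ 0.4631 -0.1009  0.2444] rot [180.     0.2  -16.96] F [1.7 0.4 0.4] g 0.036
shift [-0.0172, -0.0233, -0.0055] turn [-0.0006, 0.0034, -0.3676]
```

send_rows([
  [[-0.007,-0.01,0],[0,0,-0.12],0.036],
  [[-0.014,-0.019,0],[0,0,-0.24],0.036],
  [[-0.017,-0.023,0],[0,0,-0.367],0.036],
  [[-0.017,-0.023,0],[0,0,-0.367],0.036],
  [[-0.017,-0.023,0],[0,0,-0.367],0.036],
])

```text
time_s: 16.27
tool_pos: [0.4545, -0.075, 0.2451]
tool_rot: [-180.0, 0.1, 3.5]
force: [-0.2, -0.8, 0.4]
grip_width: 0.0362
```

```bash
python3 -c "
from h import *
w=snap('wrist','w10');go([.4535,-.0735,.093],4.1)
print(w['position'],w['rotation'])"
```

```text
t 16.32 pos [ 0.4548 -0.0754  0.2453] rot [-1.7998e+02  1.0000e-01  3.5100e+00] F [ 0.4 -0.3 -0.9] g 0.0357
shift [-0.0009, -0.002, 0.1523] turn [-0.0003, 0.0017, -0.0104]
[ 0.45028916 -0.0014491   0.4081096 ] [-15.63344363   0.14446285   3.56069349]
```

View pics/w10.png

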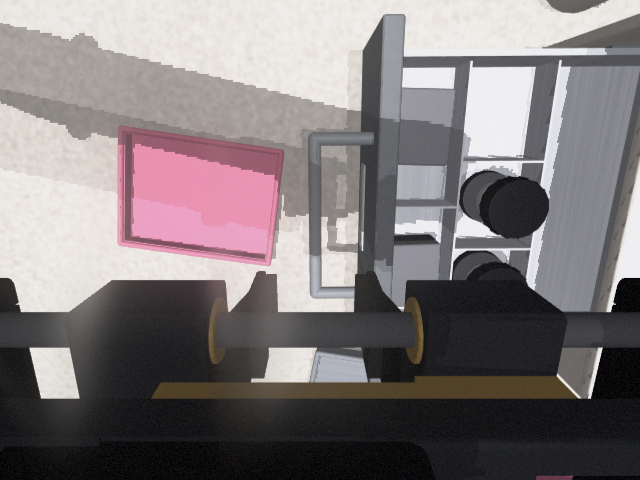

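```bash
python3 -c "
from h import *
w=load('w10');a=plane(w,(315,138),.108);b=plane(w,(316.5,291.5),.108);m=(a+b)/2;print(a,b,m)
go([m[0],m[1],.094],4.1)"
```

```text
[ 0.44960849 -0.00842757  0.108     ] [ 0.45881419 -0.13624521  0.108     ] [ 0.45421134 -0.07233639  0.108     ]
t 16.32 pos [ 0.4548 -0.0754  0.2453] rot [-1.7998e+02  1.0000e-01  3.5100e+00] F [ 0.4 -0.3 -0.9] g 0.0357
shift [-0.0001, -0.0031, 0.1513] turn [-0.0003, 0.0017, -0.0104]
```

The bar runs from (315,138) to (316,291), which puts its middle at (0.454, -0.072). I'll lower and grip.

send_rows([
  [[0,-0.003,0.035],[0,0,-0.01],0.036],
  [[0,-0.003,0.07],[0,0,-0.01],0.036],
  [[0,-0.003,0.105],[0,0,-0.01],0.036],
  [[0,-0.003,0.135],[0,0,-0.01],0.036],
  [[0,-0.003,0.151],[0,0,-0.01],0.036],
])

```text
time_s: 16.73
tool_pos: [0.4523, -0.0723, 0.0912]
tool_rot: [-179.9, 0.3, 4.1]
force: [-0.6, -0.9, -0.4]
grip_width: 0.0361
```

send_rows([
  [[0,0,0],[0,0,0],0.025],
  [[0,0,0],[0,0,0],0.014],
  [[0,0,0],[0,0,0],0.006],
  [[0,0,0],[0,0,0],0.006],
  [[0,0,0],[0,0,0],0.006],
], grip_force=25)

```text
time_s: 17.15
tool_pos: [0.4554, -0.0725, 0.0966]
tool_rot: [179.9, -0.0, 4.3]
force: [-3.3, -1.1, 1.6]
grip_width: 0.011
```

```bash
python3 -c "
from h import *
p=env.get_obs()['tool_pos'];go([p[0]+.16*.99744,p[1]+.16*.0715,.094],4.1)"
```

```text
t 17.15 pos [ 0.4554 -0.0725  0.0966] rot [ 1.7994e+02 -2.0000e-02  4.2600e+00] F [-3.3 -1.1  1.6] g 0.011
shift [0.16, 0.0004, 0.0027] turn [0.0011, -0.0004, 0.0027]
```

send_rows([
  [[0.002,0,0],[0,0,0],0.006],
  [[0.006,0,0],[0,0,0],0.006],
  [[0.012,0,0],[0,0,0],0.006],
  [[0.02,0,0],[0,0,0],0.006],
  [[0.029,0,0],[0,0,0],0.006],
])

```text
time_s: 17.57
tool_pos: [0.4843, -0.0705, 0.0964]
tool_rot: [179.9, 0.0, 4.3]
force: [-3.9, -0.9, 4.9]
grip_width: 0.0089
```

send_rows([
  [[0.009,0,0],[0,0,0],0.006],
  [[0.018,0,0],[0,0,0],0.006],
  [[0.027,0,0],[0,0,0],0.006],
  [[0.036,0,0],[0,0,0],0.006],
  [[0.045,0,0],[0,0,0],0.006],
])

```text
time_s: 17.98
tool_pos: [0.5296, -0.0673, 0.0964]
tool_rot: [179.9, -0.0, 4.2]
force: [-3.1, -0.7, 6.1]
grip_width: 0.009
```

send_rows([
  [[0.009,0,0],[0,0,0],0.006],
  [[0.018,0,0],[0,0,0],0.006],
  [[0.027,0,0],[0,0,0],0.006],
  [[0.036,0,0],[0,0,0],0.006],
  [[0.044,0,0],[0,0,0],0.006],
])

```text
time_s: 18.4
tool_pos: [0.5737, -0.0643, 0.0964]
tool_rot: [179.9, -0.0, 4.2]
force: [-3.5, -1.9, 6.8]
grip_width: 0.0093
```

send_rows([
  [[0.007,0,0],[0,0,0],0.006],
  [[0.013,0,0],[0,0,0],0.006],
  [[0.018,0,0],[0,0,0],0.006],
  [[0.022,0,0],[0,0,0],0.006],
  [[0.025,0,0],[0,0,0],0.006],
])

```text
time_s: 18.82
tool_pos: [0.5988, -0.0626, 0.0965]
tool_rot: [179.9, -0.1, 4.2]
force: [-3.1, -2.7, 5.0]
grip_width: 0.0088
```

Now the slow final approach, at about 2 mm/row.

send_rows([
  [[0.003,0,0],[0,0,0],0.006],
  [[0.006,0,0],[0,0,0],0.006],
  [[0.008,0,0],[0,0,0],0.006],
  [[0.01,0,0],[0,0,0],0.006],
  [[0.011,0,0],[0,0,0],0.006],
])

```text
time_s: 19.23
tool_pos: [0.6096, -0.0618, 0.0964]
tool_rot: [179.9, -0.1, 4.2]
force: [-3.6, -2.3, 5.3]
grip_width: 0.0091
```

send_rows([
  [[0.001,0,0],[0,0,0],0.006],
  [[0.002,0,0],[0,0,0],0.006],
  [[0.003,0,0],[0,0,0],0.006],
  [[0.004,0,0],[0,0,0],0.006],
  [[0.005,0,0],[0,0,0],0.006],
])

```text
time_s: 19.65
tool_pos: [0.6132, -0.0616, 0.0964]
tool_rot: [179.9, 0.1, 4.2]
force: [-7.7, -3.0, 8.9]
grip_width: 0.0086
```

send_rows([
  [[0.001,0,0],[0,0,0],0.006],
  [[0.002,0,0],[0,0,0],0.006],
  [[0.003,0,0],[0,0,0],0.006],
  [[0.003,0,0],[0,0,0],0.006],
  [[0.003,0,0],[0,0,0],0.006],
])

```text
time_s: 20.07
tool_pos: [0.6131, -0.0616, 0.0964]
tool_rot: [179.9, 0.5, 4.2]
force: [-14.8, -2.8, 14.8]
grip_width: 0.0089
```

It is fully home: the force rises without motion, and travel was 160 mm between stops. Now I'll release and retreat.

send_rows([
  [[-0.003,0,0],[0,0,0],0.006],
  [[-0.003,0,0],[0,0,0],0.02],
  [[-0.003,0,0],[0,0,0],0.036],
  [[-0.003,0,0],[0,0,0],0.036],
  [[-0.003,0,0],[0,0,0],0.036],
])

```text
time_s: 20.48
tool_pos: [0.6142, -0.0595, 0.0952]
tool_rot: [-180.0, -0.0, 4.3]
force: [0.0, 0.0, -0.0]
grip_width: 0.0285
```

send_rows([
  [[0,0,-0.02],[0,0,0],0.036],
  [[0,0,-0.055],[0,0,0],0.036],
  [[0,0,-0.09],[0,0,0],0.036],
  [[0,0,-0.125],[0,0,0],0.036],
  [[0,0,-0.15],[0,0,0],0.036],
])

```text
time_s: 20.9
tool_pos: [0.6149, -0.0595, 0.2487]
tool_rot: [180.0, -0.2, 4.3]
force: [0.4, 0.1, 0.0]
grip_width: 0.036
```

send_rows([
  [[0,0,-0.01],[0,0,0],0.036],
  [[0,0,-0.01],[0,0,0],0.036],
  [[0,0,-0.01],[0,0,0],0.036],
  [[0,0,-0.01],[0,0,0],0.036],
  [[0,0,-0.01],[0,0,0],0.036],
])

```text
time_s: 21.32
tool_pos: [0.6126, -0.0601, 0.2528]
tool_rot: [-180.0, 0.2, 4.3]
force: [-0.3, 0.2, -0.1]
grip_width: 0.0358
```

```bash
python3 -c "
from h import *
w=snap('wrist','w11');s=snap('scene','s11')
cv2.imwrite('pics/w11c.png',cv2.resize(w['pixels'][60:320,200:440,::-1],(553,600),interpolation=cv2.INTER_CUBIC))
go([.55,-.07,.25],4.1)
a=plane(w,(320,150),.108)
print(proj(w,[.6126,-.0623,.108]))"
```

```text
t 21.42 pos [ 0.6129 -0.0601  0.2535] rot [-1.7996e+02  1.7000e-01  4.3000e+00] F [-0.3  0.5  0.3] g 0.0358
shift [-0.0635, 0.0052, 0.0037] turn [-0.0007, 0.0029, 0.0035]
[316.10027933 222.67686416]
```

View pics/w11c.png

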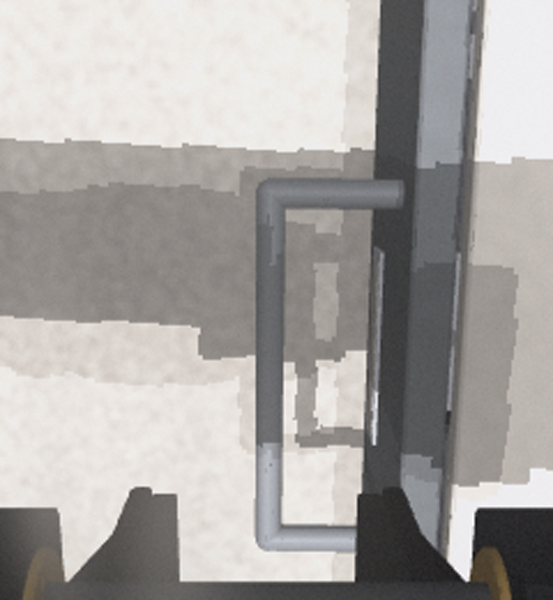

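View pics/s11.png

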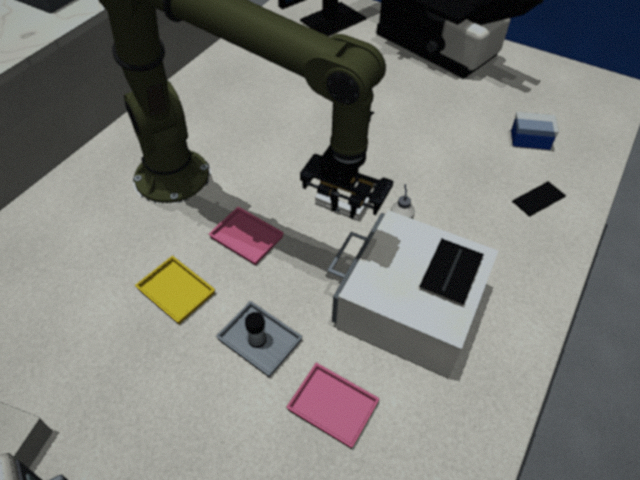

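The bar is at u≈317, less than 1 mm further in than its shut start position. The tall case stands in the grey tray at scene (256,330), and the gripper is clear. Last, I'll compare the slide box and bottle with the start and hand in.

```bash
python3 -c "
from h import *
t=snap('top','t12'); a=cv2.imread('pics/top0.png').astype(int);b=cv2.imread('pics/t12.png').astype(int)
d=abs(a-b).max(2); print('box',d[225:300,192:246].mean(),(d[225:300,192:246]>30).sum(),'bottle',(d[150:205,190:240]>30).sum())
print(env.get_obs()['force'],env.sign_off())"
```

```text
box 24.384938271604938 0 bottle 0
the job is handed in; nothing more can be done
[0.56221195 0.24925801 0.07871506] None
```

The job is done and handed in at about 21 s of the 72 s allowed. I pulled the drawer to its stop, moved the tall case from the left back bay into the bare steel tray and set it down gently. Then I slid the drawer home slowly and let go of the handle.

- **Case:** the scene picture shows it standing upright well inside the grey tray. The force was about 5 N when it touched down.
- **Drawer:** it travelled 160 mm between stops. At the end the push force rose to 15 N with no further motion. The handle bar sits within 1 mm of where it started.
- **Other two cases:** both were standing in the last pictures before I closed the drawer. I could not see them once it was shut, but the closing speed stayed at about 0.1 m/s or less.
- **Slide box and wash bottle:** I never touched them, and no pixel around either changed by more than 30 levels. The mean difference over the slide box was 24 levels, which I read as an overall brightness change but did not check further.

The only disagreement was in the measured height of the case top, which came out at 112 mm from two views against 118 mm in the text. It did not affect the grasp.

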